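# Open the caddy's catch-held cover and put the pepper pot in

### The job

Put the pepper pot away in the well of the wooden caddy. First try its sliding cover, before you touch the small steel catch on it, because only trying shows whether the catch holds the cover; if it does, slide the catch across to its other end rather than force the cover. Push the cover fully open, set the pepper pot down upright on the floor of the well without dropping it, let go, and leave the pot, the bowl and the two spoons where they are.

Things in the scene. Friction and masses are not known exactly. Their poses are not given: they have to be found in the camera images.
- caddy: low pale wooden caddy fixed to the island, 140 mm across (its x) by 270 mm long (its y, from -123 to +147), 72 mm high. Origin on the island under the line between well (-y side) and closed deck (+y side). Its x points roughly away from the robot. Inner well: x -62 to 62 mm, y -118 to -5, floor 6 mm and walls 60 mm above the island; side rails 72 mm
- well (a point): centre of the well's floor, at x 0, y -64 mm, z 6 mm in the caddy's frame; axes as the caddy's
- cover (a joint): how far the cover is open, m: 0 closed, 0.108 at its stop; slides along the caddy's +y. A darker board, 128 by 150 mm, top 66.5 mm above the island, over the well and some deck. Slides at 2 to 4 N, stays where left. If the catch holds it, it moves only about 4 mm, then stops hard; nothing visible shows whether it is held
- rib (a point): middle of the top edge of the upright rib by which the cover is pushed: 70 mm long (caddy's x), 8 mm thick (caddy's y), 20 mm above the board, its top 86.5 mm above the island; on the centre line, at caddy y = -100 mm when closed, moving with the cover; axes as the caddy's
- catch (a joint): position of the catch, m: 0 at its end nearer the robot (caddy's -x), 0.024 at the other (+x). Starts near 0, slides at about 2 N, stays where left. It holds the cover at one end and frees it at the other; which end is which differs between caddies and cannot be seen. Do not press on the cover while sliding it
- catch_knob (a point): middle of the top of the catch's knob, a plain steel block 16 mm along its travel (caddy's x), 30 mm along caddy's y, 18 mm high, its top 85 mm above the island. It rides on the cover, 70 mm to the +y side of the rib, and starts 12 mm to the -x side of the centre line. Axes as the caddy's
- pepper: loose white ceramic pepper pot, round, 90 mm high, about 0.2 kg; straight 42 mm wide body from 15 to 78 mm above its foot, foot 47 mm wide, rounded-off top. Origin at the centre of its foot, z up
- bowl: green plastic bowl, 112 mm across the rim, 70 mm high, standing close to the pepper pot (a gap of some 30 to 50 mm), to be left alone. Origin at the centre of its foot
- pot: closed cast aluminium pot, 162 mm across, 132 mm high to the top of its black knob, with two side handles reaching 103 mm from its axis along its own x, to be left alone. Origin at the centre of its foot
- spoon1: steel serving spoon, 250 mm long, lying between robot and caddy, to be left alone. Its x axis runs along it towards the bowl of the spoon
- spoon2: second spoon, like the first
Mind the look-alikes: they are no part of the job. Of the things that look like the pepper, take the one that is nearest to the robot's base at the start.

How it is judged:
On the way, in this order (a step that is already met when the one before it is completed fails the run):
1. the cover is tried (moved at least 2 mm towards open) with the catch still within 5 mm of its starting end (value of joint cover above 0.002 m and value of joint catch below 0.005 m).
2. the cover is pushed fully open, within 6 mm of its stop (value of joint cover above 0.102 m), for 0.1 s.
At the end, for the whole second after the job is handed in: the cover is open to within 8 mm of its stop; the pepper pot stands upright (within 0.1 rad) and still on the floor of the well, released; bowl, pot and both spoons are within 30 mm of where they started (value of joint cover above 0.1 m and x of pepper in the frame of well between -0.045 and 0.045 m and y of pepper in the frame of well between -0.045 and 0.045 m and z of pepper in the frame of well between -0.004 and 0.004 m and angle between pepper's own z axis and vertical below 0.1 rad and linear speed of pepper below 0.02 m/s and distance of each of bowl, pot, spoon1, spoon2 from where it was at the start of the episode below 0.03 m); the robot touches nothing.
It fails at once if a bystander (bowl, pot or a spoon) is shifted by more than 30 mm (distance of any of bowl, pot, spoon1, spoon2 from where it was at the start of the episode above 0.03 m).
It fails at once if the cover or its catch is forced with more than 60 N (contact force between the fingers and caddy above 60 N).
It fails at once if the pepper pot is tipped by more than 0.7 rad (angle between pepper's own z axis and vertical above 0.7 rad).
It fails at once if the pepper pot is dropped into the well (falls faster than 0.7 m/s over it) (distance between pepper and well below 0.07 m and linear speed of pepper above 0.7 m/s).
It also fails if it takes over 59 s, if anything falls off the work surface, if the arm or the gripper's body presses on something with over 40 N, if the wrist force passes 120 N, or if a joint passes its speed limit or range.

### The arm

A 6-joint arm with a two-finger parallel gripper is mounted at the origin on the work surface. World frame = base frame: x ahead of the robot, y to its left, z up, the work surface at z = 0. Lengths are in m, angles in rad, forces in N, time in s.
With the tool pointing down it reaches from about 0.25 to 0.725 m from the base axis. Payload 4 kg.
Tool frame: the origin (TCP) lies at the very end of the fingers, on their centre line; the grasp point (between the pads) lies 19 mm behind it; x points along the fingers, z is the direction in which the jaws open and shut, and the axes are right-handed (so a half turn about x gives the same grasp; the last joint's range is limited). The gripper opens to 85 mm and grips with 20 to 120 N. Pads are 22 mm wide; open, the fingers measure 114 mm over their backs; the gripper's body (76 mm by 85 mm) begins 54 mm behind the grasp point. The pads swing forward as they close: fully open they stand 13 mm farther back than shut.
Start: joints at [1.174, 0.241, 0.005, 1.335, 0, 1.571], TCP at [0.193, 0.461, 0.231] pointing down, gripper open.
Joint ranges: [-2.72, 2.72], [-1.05, 1.87], [-1.09, 1.28], [-1.99, 2.15], [-1.42, 1.44], [-3.14, 3.14]. Speed limits (rad/s): [2.79, 2.79, 3.14, 3.14, 3.14, 3.14].

### API

Orientations are given as a unit quaternion [x, y, z, w].
In Python, from cell import ctrl gives the robot as it stands. Calls block until the motion is done:
- ctrl.move_ptp(position, orientation): joint-space move of the TCP to a pose.
- ctrl.line_to(position, frame=None, velocity=0.15, threshold=None): straight line of the TCP; frame=None keeps the orientation; velocity is the mean speed in m/s. With threshold (N) it stops when the force on the tool has changed by that much, and returns True; else False.
- ctrl.set_joints(angles): joint-space move.
- ctrl.grip(opening, strength=None): finger opening in m; strength is the grip in N (None keeps the last); returns when the fingers have stopped.
- ctrl.dwell(seconds).
- ctrl.inverse_kinematics(position, orientation): joint angles nearest the present ones, or None.
- ctrl.read_camera(name): name is "side" or "top"; returns a dict with "frame" (384x512x3 uint8, red, green, blue), "range_z" (384x512 float32, m along the optical axis (not along the pixel's ray), 0 where there is no reading), "vertical_fov" (degrees; the focal length in pixels is half the picture's height over the tangent of half this angle, whatever the lens; pixels are square), "cx", "cy" (the principal point, pixels), "k1" (the pictures are not rectified: a ray, as slopes to the right and down, at radius r is drawn at 1 + k1 r^2 times it, then the intrinsics apply), "R" (3x3) and "t" (3): a world point X has camera coordinates R X + t. Camera axes: x right, y down, z forward; pixel columns grow to the right and rows downward; lengths in m; the calibration is good to about 2 mm. A picture is of the moment at which its call begins.
A pose or a line that the arm cannot do raises ctrl.MotionError and nothing moves.
- ctrl.job_done(): hands the job in, once; it reports no verdict.
Readings, each from a call of its own:
- ctrl.current_time(): time.
- ctrl.current_joint_positions(): joint angles.
- ctrl.current_joint_vel(): joint speeds.
- ctrl.current_tau(): joint torques, N m.
- ctrl.current_tool_pos(): TCP position.
- ctrl.current_ee_rot(): TCP orientation.
- ctrl.current_ft_force(): force on the tool from outside, world axes, zero at the start.
- ctrl.current_moment(): the same for the moment, N m.
- ctrl.current_width(): finger opening in m.
Only numpy, scipy, OpenCV 4.12 (cv2) and the standard library are available. Lean on these libraries where they do the work, as an engineer would, in place of code of your own. Each camera call takes 0.05 s, during which the arm holds its last target.

## Working session

There is one attempt and no reset: what is moved stays moved. The work goes in short steps, each a Python script; the robot and the scene stay as the last script left them, time stands still between calls to the robot, and variables do not carry over. Pictures are saved under pics/ and viewed, and the job is handed in when it is done.

```bash
ls; mkdir -p pics
python3 - <<'E'
from cell import ctrl
import cv2, numpy as np
print(ctrl.current_time())
for n in("side","top"):
    d=ctrl.read_camera(n)
    cv2.imwrite(f"pics/{n}0.png",cv2.cvtColor(d["frame"],cv2.COLOR_RGB2BGR))
    np.savez(f"{n}0.npz",**d)
    print(n,d["vertical_fov"],d["cx"],d["cy"],d["k1"],d["R"],d["t"],(d["range_z"]>0).mean())
print(ctrl.current_ee_rot(),ctrl.current_tool_pos(),ctrl.current_time())
E
```

```text
pics
0.0
side 49.97509468453706 254.6160052642263 196.47795939863897 -0.11887096744497186 [[ 0.94436174 -0.32867959  0.01227302]
 [-0.17781968 -0.54159087 -0.82162004]
 [ 0.2766967   0.77372415 -0.5699034 ]] [-0.52763047  0.13351607  1.16975188] 0.9959360758463541
top 55.909130931003766 249.46109557853148 193.07474498696357 -0.10116868934749347 [[ 0.0285531  -0.99957844  0.00525948]
 [-0.99328274 -0.02896273 -0.11202924]
 [ 0.11213435 -0.00202537 -0.99369099]] [-0.06047622  0.53416849  1.06990528] 0.9959767659505209
[-0.39200573  0.58930466  0.39127264  0.5881813 ] [0.19300842 0.46062727 0.23049628] 0.1
```

View pics/side0.png

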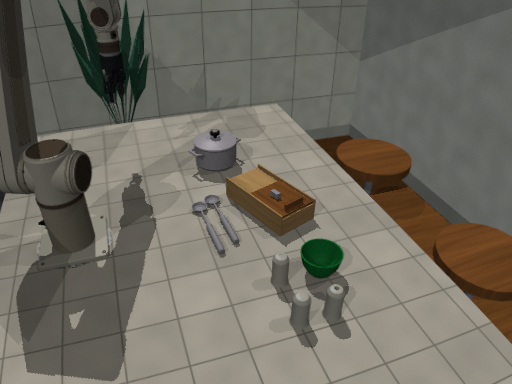

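View pics/top0.png

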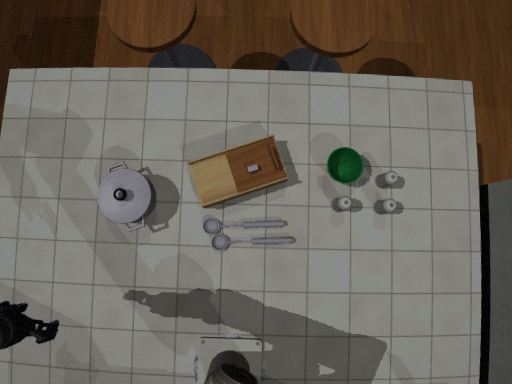

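The top view shows the caddy around px (238,172), with the rib at (277,153) and the catch at (252,168). The bowl is at (345,165) and the pepper-like pots are at (344,203), (389,206) and (390,178). The pot is at (125,195). In the side view the pots are at (281,270), (301,310) and (335,303). Next I'll measure them.

```bash
cat > h.py <<'E'
import numpy as np, cv2
def load(f): return dict(np.load(f))
def K(d):
    f=192/np.tan(np.radians(float(d["vertical_fov"]))/2)
    return np.array([[f,0,float(d["cx"])],[0,f,float(d["cy"])],[0,0,1]]),np.array([float(d["k1"]),0,0,0.])
def slopes(d,uv):
    k,dist=K(d)
    return cv2.undistortPointsIter(np.array(uv,float).reshape(-1,1,2),k,dist,None,None,(cv2.TERM_CRITERIA_COUNT|cv2.TERM_CRITERIA_EPS,50,1e-10)).reshape(-1,2)
def plane(d,uv,z):
    s=slopes(d,uv); r=np.c_[s,np.ones(len(s))]@d["R"]; c=-d["R"].T@d["t"]
    return c+r*((z-c[2])/r[:,2])[:,None]
def cloud(d):
    v,u=np.mgrid[0:384,0:512]; s=slopes(d,np.stack([u,v],-1))
    z=d["range_z"].reshape(-1,1).astype(float)
    return ((np.c_[s,np.ones(len(s))]*z-d["t"])@d["R"]).reshape(384,512,3)
def tri(d1,uv1,d2,uv2):
    c=[];r=[]
    for d,uv in((d1,uv1),(d2,uv2)):
        q=np.append(slopes(d,[uv])[0],1)@d["R"]; r.append(q/np.linalg.norm(q)); c.append(-d["R"].T@d["t"])
    A=sum(np.eye(3)-np.outer(q,q) for q in r); b=sum((np.eye(3)-np.outer(q,q))@p for p,q in zip(c,r))
    X=np.linalg.solve(A,b); return X,[float(np.linalg.norm((np.eye(3)-np.outer(q,q))@(X-p))) for p,q in zip(c,r)]
def proj(d,X):
    k,dist=K(d); return cv2.projectPoints(np.array(X,float).reshape(-1,1,3),cv2.Rodrigues(d["R"])[0],d["t"],k,dist)[0].reshape(-1,2)
E
python3 - <<'E'
from h import *
for n in("top","side"):
    d=load(n+"0.npz"); P=cloud(d)
    np.set_printoptions(precision=4,suppress=True)
    z=P[...,2]
    m=((z>0.012)&(z<0.2)&(np.abs(P[...,1])<0.9)&(P[...,0]>0.15)&(P[...,0]<0.9)).astype(np.uint8)
    nn,L,S,C=cv2.connectedComponentsWithStats(m)
    for i in range(1,nn):
        if S[i,4]>60:
            q=P[L==i]; zt=np.percentile(q[:,2],98); t=q[q[:,2]>zt-.015]
            print(n,C[i],S[i],"z",zt,"topmean",t.mean(0),"min",q.min(0),"max",q.max(0))
    # table height check
    g=(P[...,0]>.2)&(P[...,0]<.7)&(abs(P[...,1])<.5)&(z<0.01)
    print("table",np.median(z[g]))
for n,b in(("top",(180,120,420,260)),("side",(180,120,360,340))):
    im=cv2.imread(f"pics/{n}0.png")[b[1]:b[3],b[0]:b[2]]
    s=min(800/im.shape[1],600/im.shape[0])
    cv2.imwrite(f"pics/{n}0z.png",cv2.resize(im,None,fx=s,fy=s,interpolation=cv2.INTER_CUBIC)); print(s)
E
```

```text
top [237.5064 171.1669] [ 187  134  102   74 4453] z 0.08510768769721218 topmean [ 0.6106 -0.0384  0.0753] min [ 0.4871 -0.1583  0.0121] max [0.7105 0.1425 0.091 ]
top [346.3045 164.2654] [327 147  37  37 844] z 0.07341624996077013 topmean [ 0.6301 -0.338   0.068 ] min [ 0.569  -0.3839  0.012 ] max [ 0.6793 -0.2725  0.0754]
top [126.2023 196.1298] [  97  161   60   71 2689] z 0.13024625994527214 topmean [0.5116 0.3171 0.1306] min [0.4093 0.2382 0.0149] max [0.6159 0.399  0.1352]
top [386.5155 179.1124] [376 171  22  17 258] z 0.09253702405755282 topmean [ 0.5877 -0.4605  0.0867] min [ 0.5683 -0.4811  0.012 ] max [ 0.6102 -0.4407  0.095 ]
top [341.6986 203.2201] [333 196  19  15 209] z 0.09233110546059548 topmean [ 0.5103 -0.3205  0.0866] min [ 0.4917 -0.3423  0.0124] max [ 0.5301 -0.3011  0.0934]
top [384.9274 205.2702] [375 198  21  15 248] z 0.09200482570063805 topmean [ 0.5076 -0.4543  0.0864] min [ 0.4872 -0.4742  0.0132] max [ 0.529  -0.4354  0.0938]
top [263.3388 224.1306] [243 221  41   7 245] z 0.02358759600396934 topmean [ 0.443  -0.0901  0.0185] min [ 0.4326 -0.1506  0.012 
[... 889 characters left out ...]
4992] [ 300  239   43   39 1226] z 0.07095825580626446 topmean [ 0.6273 -0.3245  0.0648] min [ 0.5699 -0.3848  0.0122] max [ 0.6805 -0.2723  0.0734]
side [279.8415 268.3383] [271 252  18  32 467] z 0.09072975892762605 topmean [ 0.5089 -0.3323  0.0847] min [ 0.4903 -0.3488  0.0121] max [ 0.5318 -0.3088  0.0927]
side [333.5956 300.8798] [323 284  22  34 549] z 0.090528313239531 topmean [ 0.5859 -0.4717  0.0848] min [ 0.5686 -0.4883  0.0122] max [ 0.6095 -0.4492  0.0921]
side [300.3893 307.9188] [291 291  21  35 542] z 0.09120648370836576 topmean [ 0.5054 -0.4663  0.0853] min [ 0.4873 -0.4823  0.0121] max [ 0.5282 -0.4453  0.092 ]
table 0.0002853148938258427
3.3333333333333335
2.727272727272727
```

View pics/top0z.png

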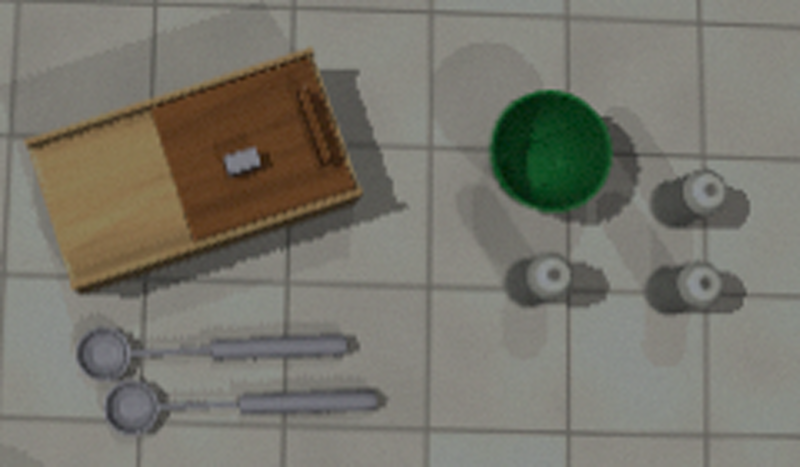

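View pics/side0z.png

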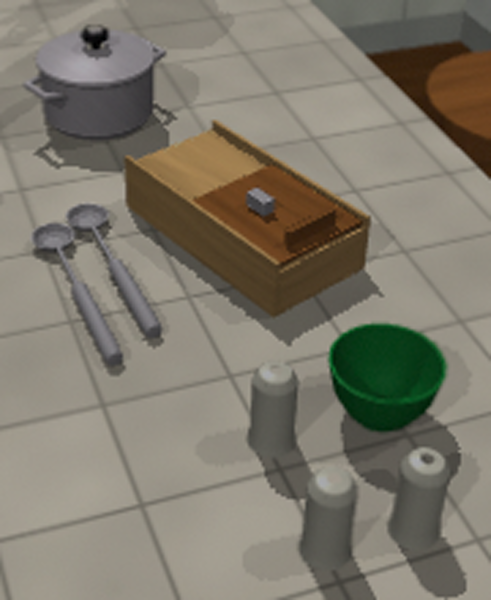

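The three pots' ranges from the base are about 0.605, 0.685 and 0.75 m, so the pot at top px (344,203) is the one to take. Next I'll fit the caddy frame, rib and knob, and the pepper axis, from both views.

```bash
cat > fit.py <<'E'
from h import *
from scipy.optimize import least_squares
np.set_printoptions(precision=4,suppress=True)
D={n:load(n+"0.npz") for n in("top","side")}
C={n:cloud(D[n]) for n in D}
for n in D:
    P=C[n]
    m=(P[...,2]>.055)&(P[...,2]<.1)&(P[...,0]>.48)&(P[...,0]<.72)&(P[...,1]>-.17)&(P[...,1]<.15)
    Q=P[m]; r=cv2.minAreaRect(Q[:,:2].astype(np.float32)); print(n,"rect",r, cv2.boxPoints(r))
    box=cv2.boxPoints(r)
    e=[box[1]-box[0],box[2]-box[1]]; ly=max(e,key=np.linalg.norm); ly=ly/np.linalg.norm(ly)
    if ly[1]<0: ly=-ly
    lx=np.array([ly[1],-ly[0]])
    cen=np.array(r[0]); o=cen-ly*0.012
    print("yaw(x axis)",np.degrees(np.arctan2(lx[1],lx[0])),"o",o)
    L=np.c_[(Q[:,:2]-o)@lx,(Q[:,:2]-o)@ly,Q[:,2]]
    rib=L[(L[:,2]>.077)&(L[:,1]<-.07)]; kn=L[(L[:,2]>.077)&(L[:,1]>-.06)&(L[:,1]<0.02)&(abs(L[:,0])<.04)]
    for a,b in(("rib",rib),("knob",kn)): print(a,len(b),b.mean(0),b.min(0),b.max(0))
    cov=L[(L[:,1]>-.08)&(L[:,1]<.02)&(abs(L[:,0])<.05)&(L[:,2]<.075)]; print("cover z",np.median(cov[:,2]))
    rl=L[(abs(L[:,0])>.064)]; print("rail z",np.median(rl[:,2]))
# pepper
pts=[]
for n in D:
    P=C[n]; m=(P[...,2]>.02)&(P[...,2]<.076)&(P[...,0]>.46)&(P[...,0]<.56)&(P[...,1]>-.38)&(P[...,1]<-.28)
    Q=P[m]; pts.append(Q)
    s=least_squares(lambda v:np.hypot(*(Q[:,:2]-v).T)-.021,[.51,-.327],loss="soft_l1",f_scale=.002)
    print(n,len(Q),"pepper",s.x,np.std(s.fun)); 
    T=P[(P[...,2]>.08)&(P[...,2]<.12)&(P[...,0]>.46)&(P[...,0]<.56)&(P[...,1]>-.38)&(P[...,1]<-.28)]
    print("toprect",cv2.minEnclosingCircle(T[:,:2].astype(np.float32)),T[:,2].max())
Q=np.vstack(pts); s=least_squares(lambda v:np.hypot(*(Q[:,:2]-v).T)-.021,[.51,-.327],loss="soft_l1",f_scale=.002); print("both",s.x)
# holes
E
python3 fit.py
```

```text
top rect ((0.5988595485687256, -0.007425352931022644), (0.14152826368808746, 0.2709748148918152), 19.894773483276367) [[ 0.4862  0.0959]
 [ 0.5784 -0.1589]
 [ 0.7115 -0.1107]
 [ 0.6193  0.1441]]
yaw(x axis) 19.894772 o [ 0.6029 -0.0187]
rib 77 [ 0.0007 -0.0999  0.0859] [-0.0351 -0.1152  0.0774] [ 0.0677 -0.096   0.091 ]
knob 60 [-0.0117 -0.0297  0.0852] [-0.0196 -0.0442  0.0779] [-0.0027 -0.0153  0.0904]
cover z 0.06743546081756285
rail z 0.07211839293314337
side rect ((0.6003061532974243, -0.009438157081604004), (0.1449001431465149, 0.2761601507663727), 20.111135482788086) [[ 0.4848  0.0953]
 [ 0.5798 -0.164 ]
 [ 0.7158 -0.1142]
 [ 0.6209  0.1451]]
yaw(x axis) 20.111145 o [ 0.6044 -0.0207]
rib 82 [-0.0032 -0.1017  0.084 ] [-0.0356 -0.1063  0.0771] [ 0.0354 -0.0951  0.0903]
knob 51 [-0.0127 -0.0319  0.0833] [-0.0206 -0.0459  0.077 ] [-0.0027 -0.0157  0.089 ]
cover z 0.0669983222827466
rail z 0.06770184217441684
top 64 pepper [ 0.5123 -0.323 ] 0.0008746277824312372
toprect ((0.5106802582740784, -0.3220236599445343), 0.020366957411170006) 0.09336689157746629
side 272 pepper [ 0.5123 -0.3251] 0.001121116497145043
toprect ((0.5115160942077637, -0.3260953426361084), 0.02017688751220703) 0.09265665962802999
both [ 0.5121 -0.3247]
```

```bash
cat > geo.py <<'E'
import numpy as np
from scipy.spatial.transform import Rotation as Ro
YAW=np.radians(20.0); O=np.array([0.6035,-0.0195])
lx=np.array([np.cos(YAW),np.sin(YAW)]); ly=np.array([-lx[1],lx[0]])
def W(x,y,z): return [*(O+x*lx+y*ly),z]
def Cd(p): v=np.array(p[:2])-O; return np.array([v@lx,v@ly,p[2]])
def down(jaw):  # jaw: world angle of jaw axis
    x=np.array([0,0,-1.]); z=np.array([np.cos(jaw),np.sin(jaw),0]); y=np.cross(z,x)
    return list(Ro.from_matrix(np.c_[x,y,z]).as_quat())
E
python3 - <<'E'
from cell import ctrl
from geo import *
np.set_printoptions(precision=3,suppress=True)
print(Ro.from_quat(ctrl.current_ee_rot()).as_matrix())
pep=[0.5121,-0.3247]
for nm,p,j in(("rib",W(0,-.14,.2),YAW),("rib",W(0,-.14,.2),YAW+np.pi),("well",W(0,-.064,.07),YAW),("well",W(0,-.064,.07),YAW+np.pi),("wellY",W(0,-.064,.07),YAW+np.pi/2),("wellY",W(0,-.064,.07),YAW-np.pi/2),("pep",[*pep,.045],np.pi/2),("pep",[*pep,.045],-np.pi/2)):
    q=ctrl.inverse_kinematics(p,down(j)); print(nm,np.degrees(j),np.array(p),None if q is None else np.array(q))
print(ctrl.current_time())
E
```

```text
[[-0.001 -0.922  0.386]
 [-0.002  0.386  0.922]
 [-1.     0.    -0.002]]
rib 20.0 [ 0.651 -0.151  0.2  ] [-0.228  0.602  0.474  1.442  0.     0.994]
rib 200.0 [ 0.651 -0.151  0.2  ] [-0.228  0.602  0.474  1.442  0.    -2.148]
well 20.0 [ 0.625 -0.08   0.07 ] [-0.127  0.601  0.124  1.094  0.     1.095]
well 200.0 [ 0.625 -0.08   0.07 ] [-0.127  0.601  0.124  1.094  0.    -2.047]
wellY 110.0 [ 0.625 -0.08   0.07 ] [-0.127  0.601  0.124  1.094  0.    -0.476]
wellY -70.0 [ 0.625 -0.08   0.07 ] [-0.127  0.601  0.124  1.094  0.     2.666]
pep 90.0 [ 0.512 -0.325  0.045] [-0.565  0.583  0.018  1.006  0.    -0.565]
pep -90.0 [ 0.512 -0.325  0.045] [-0.565  0.583  0.018  1.006  0.     2.577]
0.1
```

Run:
```python
from cell import ctrl
from geo import *
np.set_printoptions(precision=4,suppress=True)
q=down(YAW)
ctrl.grip(0.0,30)
print(ctrl.current_width(),ctrl.current_time())
ctrl.move_ptp(W(0,-.140,.18),q)
ctrl.line_to(W(0,-.140,.076),velocity=.1,threshold=6)
ctrl.dwell(.2)
f0=np.array(ctrl.current_ft_force()); print(Cd(ctrl.current_tool_pos()),f0)
r=ctrl.line_to(W(0,-.098,.076),velocity=.02,threshold=8)
p=Cd(ctrl.current_tool_pos()); f=np.array(ctrl.current_ft_force())-f0
print(r,p,"F caddy",f[:2]@lx,f[:2]@ly,f[2],ctrl.current_time())
d=ctrl.read_camera("top"); 
import cv2; np.savez("top1.npz",**d)
```

```text
0.0002133883282488261 0.8667
[ 0.0004 -0.1403  0.0768] [ 0.1099 -1.304  -0.4247]
True [-0.0001 -0.1114  0.0758] F caddy -0.37780459863079546 0.36834113507868693 1.6955442980179392 6.375
```

Run:
```python
from cell import ctrl
from geo import *
np.set_printoptions(precision=4,suppress=True)
ctrl.dwell(.2)
f=np.array(ctrl.current_ft_force()); print(f[:2]@lx,f[:2]@ly,f[2])
r=ctrl.line_to(W(0,-.098,.076),velocity=.015,threshold=12)
p=Cd(ctrl.current_tool_pos()); f=np.array(ctrl.current_ft_force())
print(r,p,f[:2]@lx,f[:2]@ly,f[2],ctrl.current_time())
# back off
ctrl.line_to(W(0,-.135,.076),velocity=.08)
ctrl.line_to(W(0,-.135,.18),velocity=.2)
from h import *
for n in("top","side"):
    d=ctrl.read_camera(n); np.savez(f"{n}2.npz",**d)
    P=cloud(d); 
    L=np.stack([(P[...,:2]-O)@lx,(P[...,:2]-O)@ly,P[...,2]],-1)
    m=(L[...,2]>.077)&(L[...,2]<.093)&(abs(L[...,0])<.04)
    for a,b in(("rib",L[m&(L[...,1]<-.07)&(L[...,1]>-.13)]),("knob",L[m&(L[...,1]>-.06)&(L[...,1]<.02)])): print(n,a,len(b),b.mean(0) if len(b) else 0)
    im=cv2.cvtColor(d["frame"],cv2.COLOR_RGB2BGR)[120:260,180:360]
    cv2.imwrite(f"pics/{n}2.png",cv2.resize(im,None,fx=4,fy=4,interpolation=cv2.INTER_CUBIC))
print(ctrl.current_time())
```

```text
1.7850271164624896 -1.4990152817038993 0.6893502869512963
True [-0.0007 -0.1115  0.0749] -0.1687198852423797 -0.9019250758218841 1.2014280278222833 7.0667
top rib 0 0
top knob 61 [-0.0119 -0.0253  0.0855]
side rib 82 [-0.0028 -0.0991  0.0839]
side knob 48 [-0.0122 -0.0295  0.0836]
8.275
```

View pics/side2.png

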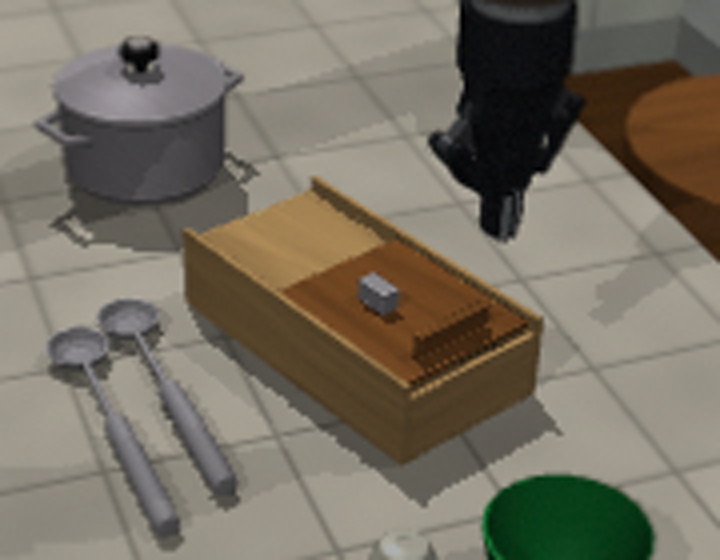

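The side view shows the cover still closed, with the rib at zoomed px (452,330) and the knob at (378,292). The cover moved about 3–4 mm, then stopped twice at the same TCP position under 8 N and 12 N, so the catch is holding it. I'll slide the catch to +x.

Run:
```python
from cell import ctrl
from geo import *
from h import *
np.set_printoptions(precision=4,suppress=True)
ctrl.line_to(W(-.044,-.027,.12),velocity=.25)
r=ctrl.line_to(W(-.044,-.027,.0755),velocity=.08,threshold=6)
ctrl.dwell(.2)
f0=np.array(ctrl.current_ft_force()); print(r,Cd(ctrl.current_tool_pos()),f0)
r=ctrl.line_to(W(.003,-.027,.0755),velocity=.02,threshold=9)
ctrl.dwell(.1)
p=Cd(ctrl.current_tool_pos()); f=np.array(ctrl.current_ft_force())-f0
print(r,p,f[:2]@lx,f[:2]@ly,f[2],ctrl.current_time())
d=ctrl.read_camera("side"); np.savez("side3.npz",**d)
im=cv2.cvtColor(d["frame"],cv2.COLOR_RGB2BGR)[120:260,180:360]
cv2.imwrite("pics/side3.png",cv2.resize(im,None,fx=4,fy=4,interpolation=cv2.INTER_CUBIC))
```

```text
False [-0.0435 -0.0273  0.0762] [0.5597 0.3338 0.263 ]
True [-0.0099 -0.0268  0.0744] -1.9350218012582967 0.20967311766129004 1.3233080948717013 11.6083
```

View pics/side3.png

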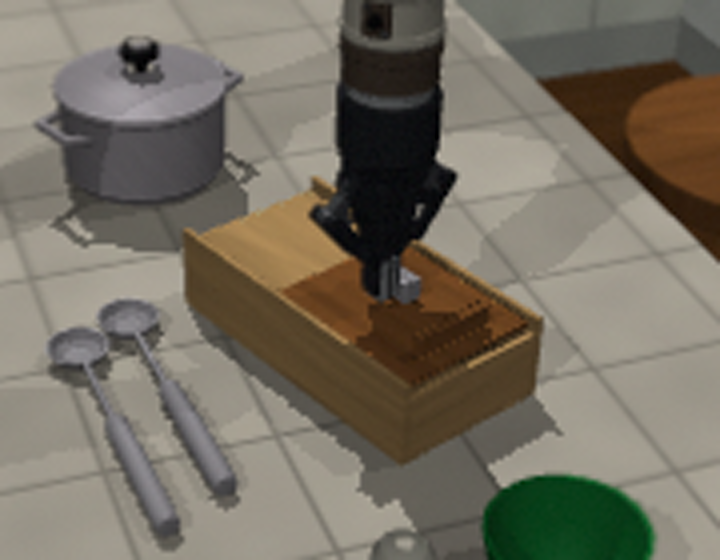

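The catch now sits at zoomed px (408,285), well across, and it stopped at about the expected end. I'll withdraw, check the knob, then push the cover.

Run:
```python
from cell import ctrl
from geo import *
from h import *
np.set_printoptions(precision=4,suppress=True)
ctrl.line_to(W(-.03,-.027,.0755),velocity=.1)
ctrl.line_to(W(-.03,-.027,.13),velocity=.25)
ctrl.line_to(W(0,-.140,.13),velocity=.25)
for n in("top","side"):
    d=ctrl.read_camera(n); P=cloud(d)
    L=np.stack([(P[...,:2]-O)@lx,(P[...,:2]-O)@ly,P[...,2]],-1)
    m=(L[...,2]>.077)&(L[...,2]<.093)&(abs(L[...,0])<.04)&(L[...,1]>-.06)&(L[...,1]<.02)
    print(n,"knob",m.sum(),L[m].mean(0) if m.any() else 0)
ctrl.line_to(W(0,-.138,.076),velocity=.12,threshold=6)
ctrl.dwell(.15)
print(ctrl.current_time())
r=ctrl.line_to(W(0,-.098,.076),velocity=.03,threshold=10)
p=Cd(ctrl.current_tool_pos());print(r,p)
if not r:
    r=ctrl.line_to(W(0,0.002,.076),velocity=.04,threshold=12)
    p=Cd(ctrl.current_tool_pos());print(r,p)
print(ctrl.current_ft_force(),ctrl.current_time())
```

```text
top knob 62 [ 0.0106 -0.0251  0.0856]
side knob 46 [ 0.0108 -0.0289  0.0837]
13.8333
False [ 0.    -0.098  0.076]
True [-0.0002 -0.0076  0.0758]
[ 0.751  -0.6051  1.2623] 17.3917
```

Run:
```python
from cell import ctrl
from geo import *
from h import *
np.set_printoptions(precision=4,suppress=True)
ctrl.dwell(.1)
r=ctrl.line_to(W(0,0.004,.076),velocity=.03,threshold=15); print(r,Cd(ctrl.current_tool_pos()))
ctrl.line_to(W(0,-.03,.076),velocity=.1)
ctrl.line_to(W(0,-.03,.20),velocity=.3)
ctrl.move_ptp([.5121,-.3247,.20],down(np.pi/2))
for n in("top","side"):
    d=ctrl.read_camera(n); np.savez(f"{n}4.npz",**d); P=cloud(d)
    L=np.stack([(P[...,:2]-O)@lx,(P[...,:2]-O)@ly,P[...,2]],-1)
    m=(L[...,2]>.078)&(L[...,2]<.093)&(abs(L[...,0])<.045)
    for a,b in(("rib",L[m&(L[...,1]<.04)&(L[...,1]>-.04)]),("knob",L[m&(L[...,1]>.05)&(L[...,1]<.11)])): print(n,a,len(b),b.mean(0) if len(b) else 0)
    w=L[(abs(L[...,0])<.03)&(abs(L[...,1]+.064)<.02)]; print("well floor",np.median(w,0))
    im=cv2.cvtColor(d["frame"],cv2.COLOR_RGB2BGR)[120:340,180:420]
    cv2.imwrite(f"pics/{n}4.png",cv2.resize(im,None,fx=2.7,fy=2.7,interpolation=cv2.INTER_CUBIC))
print(ctrl.current_time())
```

```text
True [-0.0007 -0.0077  0.0752]
top rib 69 [-0.0017  0.0091  0.0867]
top knob 62 [0.0108 0.0791 0.0853]
well floor [-0.     -0.0639  0.0071]
side rib 44 [-0.0144  0.0048  0.0843]
side knob 41 [0.0111 0.0751 0.0837]
well floor [ 0.0294 -0.0633  0.0058]
20.3417
```

View pics/side4.png

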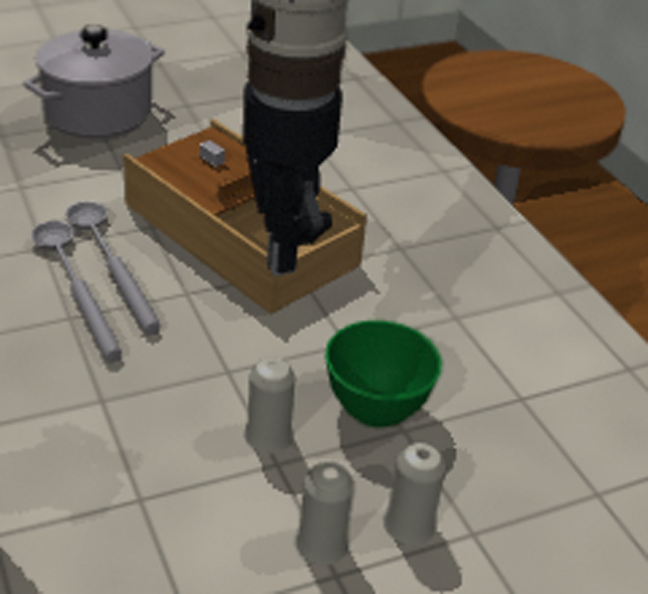

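View pics/top4.png

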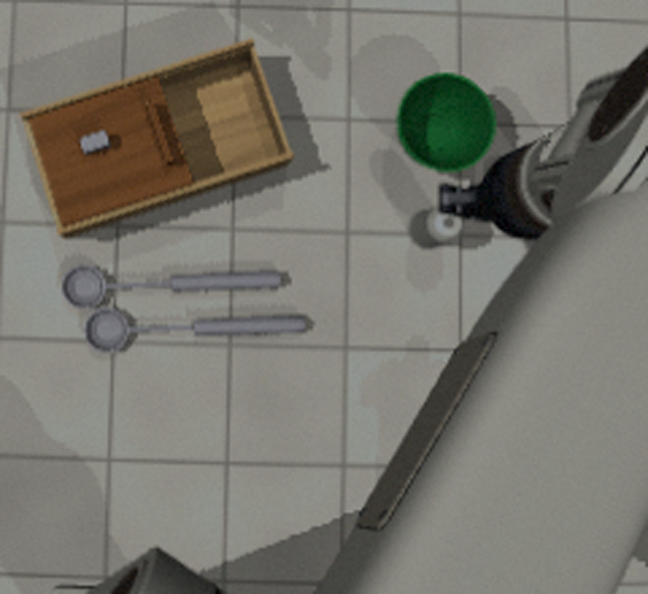

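Run:
```python
from h import *
for n in("top","side"):
    d=load(n+"4.npz"); print(n,(proj(d,[[.5121,-.3247,.2],[.5121,-.3247,.09]])-[180,120])*2.7)
```

```text
top [[478.93055195 210.32824799]
 [448.20135363 220.48411852]]
side [[277.98168666 269.89195874]
 [271.6024715  365.18802637]]
```

Run:
```python
from h import *
from cell import ctrl
np.set_printoptions(precision=4,suppress=True)
print(ctrl.current_tool_pos(),ctrl.current_ee_rot(),ctrl.current_joint_positions(),ctrl.current_width(),ctrl.current_time())
for n in("top","side"):
    d=load(n+"4.npz"); P=cloud(d); 
    m=(abs(P[...,0]-.512)<.08)&(abs(P[...,1]+.32)<.08)&(P[...,2]>.18)&(P[...,2]<.24)
    Q=P[m]; 
    for a in(.19,.2,.21,.22,.23):
        q=Q[abs(Q[:,2]-a)<.005]
        if len(q): print(n,a,len(q),q.min(0),q.max(0))
    ims=cv2.cvtColor(d["frame"],cv2.COLOR_RGB2BGR); b=(320,170,400,230) if n=="top" else (250,150,330,240)
    cv2.imwrite(f"pics/{n}4f.png",cv2.resize(ims[b[1]:b[3],b[0]:b[2]],None,fx=6,fy=6,interpolation=cv2.INTER_CUBIC))
```

```text
[ 0.5124 -0.3239  0.1996] [-0.5     0.4998  0.5005  0.4998] [-0.5639  0.468   0.2511  1.3546  0.0001 -0.5648] 0.00022627598996896172 20.3417
top 0.21 1 [ 0.5031 -0.3162  0.2073] [ 0.5031 -0.3162  0.2073]
top 0.22 3 [ 0.5024 -0.3163  0.2155] [ 0.5049 -0.3132  0.2173]
top 0.23 1 [ 0.5059 -0.3094  0.2303] [ 0.5059 -0.3094  0.2303]
side 0.2 11 [ 0.503  -0.3325  0.1988] [ 0.5251 -0.3285  0.205 ]
side 0.21 33 [ 0.5022 -0.3393  0.2053] [ 0.5208 -0.3184  0.2147]
side 0.22 37 [ 0.5022 -0.3387  0.2152] [ 0.5214 -0.318   0.2249]
side 0.23 36 [ 0.5026 -0.3391  0.2253] [ 0.5198 -0.3166  0.2344]
```

View pics/top4f.png

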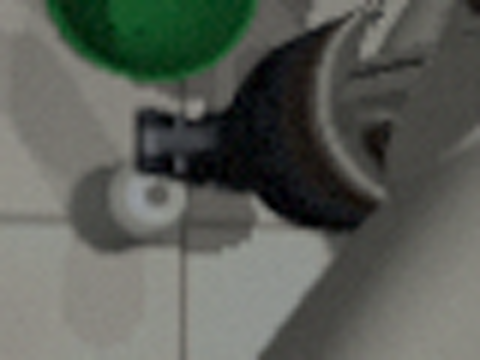

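View pics/side4f.png

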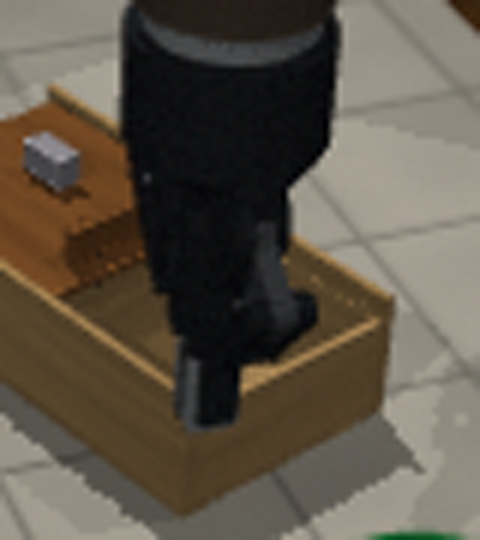

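The fingers in the side cloud are centred on the pot (x 0.502–0.525, y about -0.327), so the model holds. Both pictures show the cover open over the deck and the well clear. Now the grasp.

Run:
```python
from cell import ctrl
from geo import *
from h import *
np.set_printoptions(precision=4,suppress=True)
ctrl.grip(.08,40)
r=ctrl.line_to([.512,-.324,.12],velocity=.2,threshold=6)
r=ctrl.line_to([.512,-.324,.038],velocity=.1,threshold=6) or r
print(r,ctrl.current_tool_pos())
if not r:
    ctrl.grip(.02,40); print("w",ctrl.current_width())
    print(ctrl.current_ft_force())
    ctrl.line_to([.512,-.324,.06],velocity=.06)
    ctrl.line_to([.512,-.324,.17],velocity=.15)
    ctrl.dwell(.2)
    print("w",ctrl.current_width(),ctrl.current_ft_force())
for n in("top","side"):
    d=ctrl.read_camera(n); np.savez(f"{n}5.npz",**d)
    im=cv2.cvtColor(d["frame"],cv2.COLOR_RGB2BGR)[120:340,180:420]
    cv2.imwrite(f"pics/{n}5.png",cv2.resize(im,None,fx=2.7,fy=2.7,interpolation=cv2.INTER_CUBIC))
print(ctrl.current_time())
```

```text
False [ 0.5126 -0.3244  0.0388]
w 0.04084615657126059
[-1.1944  0.0871  4.1659]
w 0.04080458038425993 [ 0.2503  0.6639 -3.2469]
24.7417
```

View pics/side5.png

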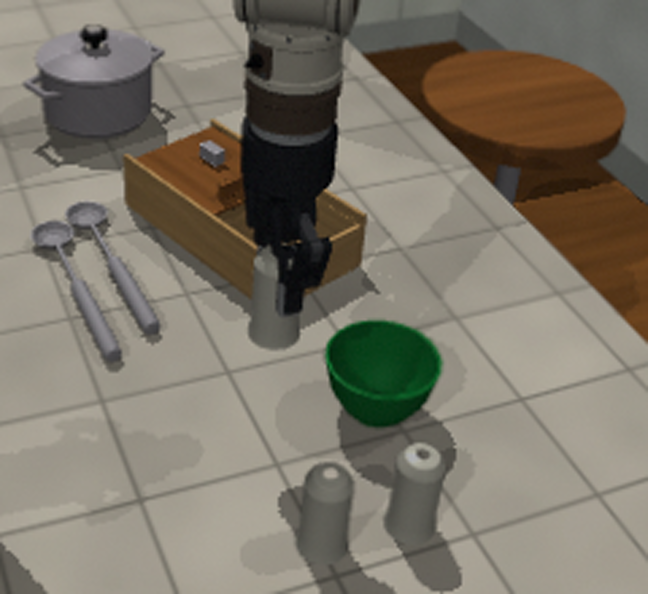

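The side view shows the pot upright in the jaws at zoomed px (275,300), and the bowl and the look-alikes have not moved. The grip width is 40.8 mm and the force change is about -2 to -3 N. Next I'll carry it to the well.

Run:
```python
from cell import ctrl
from geo import *
from h import *
np.set_printoptions(precision=4,suppress=True)
ctrl.move_ptp(W(0,-.064,.17),down(YAW))
print(ctrl.current_width(),Cd(ctrl.current_tool_pos()))
r=ctrl.line_to(W(0,-.064,.065),velocity=.08,threshold=8)
print(r,Cd(ctrl.current_tool_pos()))
d=ctrl.read_camera("side")
im=cv2.cvtColor(d["frame"],cv2.COLOR_RGB2BGR)[120:340,180:420]
cv2.imwrite(f"pics/side6.png",cv2.resize(im,None,fx=2.7,fy=2.7,interpolation=cv2.INTER_CUBIC))
ctrl.dwell(.2)
if not r:
    r=ctrl.line_to(W(0,-.064,.040),velocity=.015,threshold=4)
    print(r,Cd(ctrl.current_tool_pos()),ctrl.current_ft_force(),ctrl.current_time())
```

```text
0.04116467191234872 [-0.0003 -0.0645  0.17  ]
False [ 0.0005 -0.0642  0.0658]
True [-0.0001 -0.064   0.0448] [-0.3618  0.1243  5.3763] 29.1333
```

View pics/side6.png

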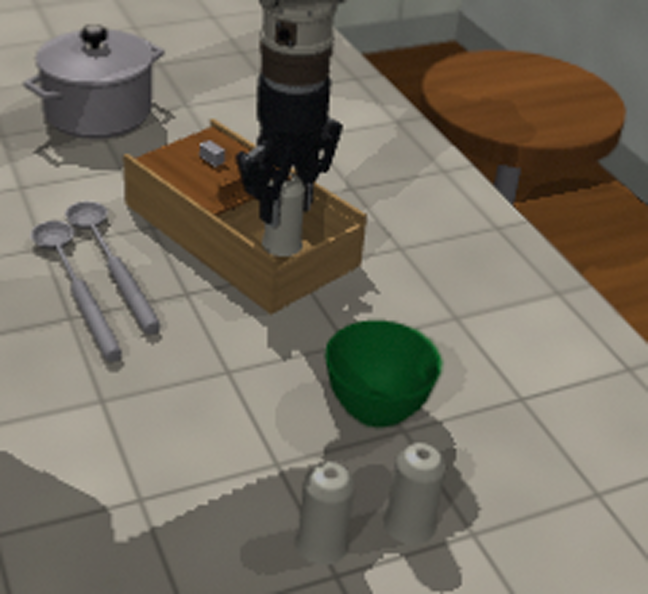

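The pot was upright over the well at zoomed px (285,225). Contact came at TCP z 0.0448, as predicted for the floor. I'll release, rise and check.

Run:
```python
from cell import ctrl
from geo import *
from h import *
np.set_printoptions(precision=4,suppress=True)
ctrl.grip(.064); print(ctrl.current_width(),ctrl.current_ft_force())
ctrl.line_to(W(0,-.064,.10),velocity=.06)
ctrl.line_to(W(0,-.064,.24),velocity=.25)
ctrl.move_ptp([.35,.30,.30],down(YAW))
for n in("top","side"):
    d=ctrl.read_camera(n); np.savez(f"{n}7.npz",**d)
    im=cv2.cvtColor(d["frame"],cv2.COLOR_RGB2BGR)[100:340,90:420]
    cv2.imwrite(f"pics/{n}7.png",cv2.resize(im,None,fx=2.4,fy=2.4,interpolation=cv2.INTER_CUBIC))
    P=cloud(d); L=np.stack([(P[...,:2]-O)@lx,(P[...,:2]-O)@ly,P[...,2]],-1)
    m=(abs(L[...,0])<.055)&(L[...,1]<-.012)&(L[...,1]>-.113)&(L[...,2]>.04)&(L[...,2]<.12)
    q=L[m]; t=q[q[:,2]>.088-.0]; print(n,"pepper top",len(t),t.mean(0),t[:,2].max(),cv2.minEnclosingCircle(t[:,:2].astype(np.float32)))
    k=(L[...,2]>.078)&(L[...,2]<.093)&(abs(L[...,0])<.03)&(L[...,1]>.05)&(L[...,1]<.11); print("knob",L[k].mean(0))
    g=L[(abs(L[...,0])<.055)&(L[...,1]<-.012)&(L[...,1]>-.113)&(L[...,2]>.05)&(L[...,2]<.08)]
    if len(g): print("body",g.min(0),g.max(0))
print(ctrl.current_time())
```

```text
0.06395445572204658 [-0.0372  0.5042  0.1006]
top pepper top 116 [-0.0016 -0.0604  0.0941] 0.09970577112587307 ((-0.0014354947488754988, -0.06036077439785004), 0.01974298246204853)
knob [0.0109 0.0791 0.0854]
body [-0.0214 -0.0741  0.0512] [ 0.0056 -0.0404  0.0797]
side pepper top 68 [-0.0034 -0.0671  0.0933] 0.09790770625422765 ((-0.0009833583608269691, -0.06554074585437775), 0.019197169691324234)
knob [0.0111 0.0749 0.0841]
body [-0.0371 -0.0845  0.0514] [ 0.0192 -0.0121  0.0799]
33.1167
```

View pics/side7.png

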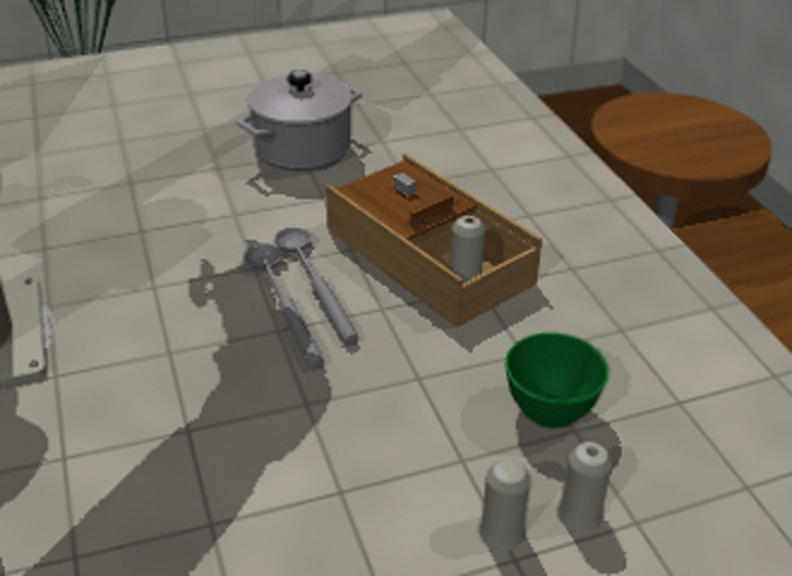

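View pics/top7.png

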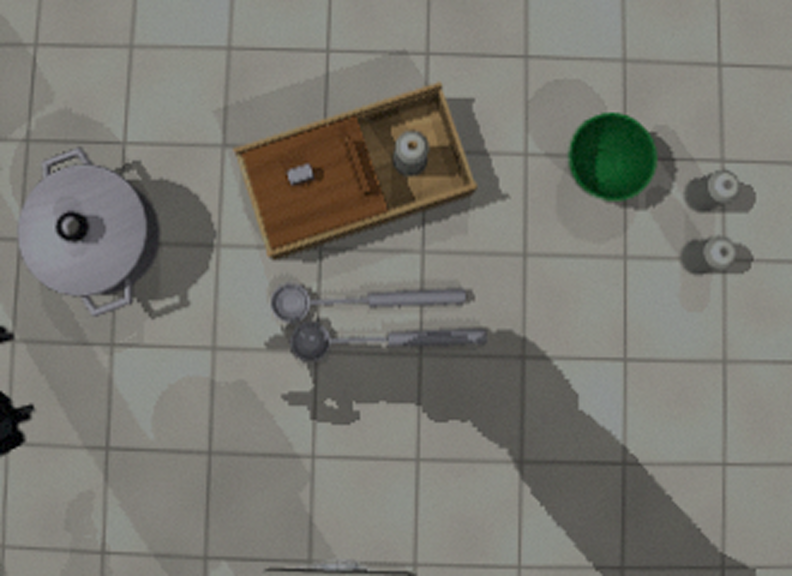

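Both views show the pot upright in the well (top px (411,150), side px (468,245)) and the cover fully open. The bowl, pot and spoons are where they started and the arm is clear, so I'm handing in.

```bash
python3 -c "
from cell import ctrl
ctrl.job_done(); print(ctrl.current_time())"
```

```text
the job is handed in; nothing more can be done
the job is handed in; nothing more can be done
```

The pepper pot is standing upright on the floor of the well, released, with the cover fully open. I handed the job in at about 33 s on the robot's clock, and no verdict was reported.

- **Cover and catch:** I tried the cover first. It moved about 3–4 mm and stopped at the same place under 8 N and 12 N, so the catch was holding it. I slid the catch to its +x end; its knob moved from x -12 to about +11 mm. The cover then slid to its stop, where the finger ended at y = -7.6 mm against -7.4 mm expected.
- **Pepper pot:** I took the one of the three nearest the base and held it at a 41 mm grip. It touched the well floor at a tool height of 44.8 mm, as predicted, and I opened the fingers there.
- **Last checks:** The top of the pot measured about 1 mm from the well centre in x and 2–4 mm in y, about 94 mm above the island, as a 90 mm pot on a 6 mm floor should. By eye, the bowl, the aluminium pot and both spoons had not moved; I did not measure them again. The arm was clear of everything.
- **Disagreement:** The two cameras differed by 4–5 mm along the caddy's y on the same points, well within the tolerances here.

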